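# Hang an aroma-stone tag from the sloped bin on the sample rail

### The job

Take the square aroma-stone tag (square plate, square wooden head) out of its compartment in the sloped bin, hook it over the steel rail at least 7 cm to one side of the brass mark strip, then slide it along the rail, without lifting it off, until it hangs centred over the strip, and let go of it. Leave the other two tags in the bin and do not disturb the bottle, the cup and the jar.

Things in the scene. Friction and masses are not known exactly. Their poses are not given: they have to be found in the camera images.
- bin: Fixed wooden bin, 260 mm wide (y), 90 mm deep (x), all below 63 mm above the table. Origin: centre of its underside; x points away from the robot. Three compartments, 80 mm wide inside, centred at y = -85, 0, 85. Floor slopes 0.35 rad down towards the robot; walls square to the floor: 36 mm on the robot's side, dividers 30 mm, far wall 14 mm.
- square_tag: Hanging tag, 131 mm tall. Ceramic plate a square 40 mm wide, 12 thick (z 0 to 40), aluminium open hook above it (see square_tag_seat), wooden head on top: a square block 20 x 20 mm (z 89 to 131). Origin: centre of the plate's underside; z up the tag, x towards the hook's mouth. Stands in any compartment, leaning 0.35 rad to the robot, mouth away. About 70 g. This is the tag to hang.
- square_tag_seat (a point): Tag frame (0, 0, 77) mm, middle of the hook: where the rail's centre line lies when hung. Hook, alike on all tags, 10 wide in y: foot on the plate x -16 to 6, z 40 to 46; shank x -16 to -8, z 46 to 89; arm x -16 to 17, z 82 to 89; tip hanging from the arm x 9 to 17, z 70 to 82. Its mouth, z 46 to 70 between foot and tip, opens to +x: bring the rail in sideways, then lower.
- square_tag_head (a point): Centre of the square tag's wooden head, at (0, 0, 110 mm) in its frame.
- arch_tag: Hanging tag, 131 mm tall. Ceramic plate with a half-round top, 40 mm wide, 12 thick (z 0 to 40), aluminium open hook above it (see square_tag_seat), wooden head on top: a round post of 24 mm diameter (z 89 to 131). Origin: centre of the plate's underside; z up the tag, x towards the hook's mouth. Stands in any compartment, leaning 0.35 rad to the robot, mouth away. Stays in the bin.
- narrow_tag: Hanging tag, 131 mm tall. Ceramic plate only 22 mm wide, 12 thick (z 0 to 40), aluminium open hook above it (see square_tag_seat), wooden head on top: a thin slat 8 mm wide in y and 22 mm in x (z 89 to 131). Origin: centre of the plate's underside; z up the tag, x towards the hook's mouth. Stands in any compartment, leaning 0.35 rad to the robot, mouth away. Stays in the bin.
- rail: Fixed sample rail: a wooden board 90 x 320 x 12 mm carrying a level round steel rail of 10 mm diameter along its y, centre line 140 mm above the table, on two posts of 12 mm diameter at y = -147 and 147 mm ending at the rail. Origin at the centre of the board's underside; x points away from the robot.
- rail_mid (a point): Middle of the rail's centre line, 140 mm above the rail's origin; same axes as the rail.
- mark: Brass strip lying across the board under the rail, 8 mm wide (y), 90 mm long (x), 3 mm thick; origin at the centre of its underside, same axes as the rail. It lies somewhere within 40 mm of the rail's middle.
- dropper_bottle: Amber dropper bottle standing on the table, 40 mm diameter, 123 mm tall, origin at its underside. Bystander.
- paper_cup: Brown paper cup on the table, 76 mm across the rim, 85 mm tall, origin at its underside. Bystander.
- bean_jar: Glass jar on the table, 72 mm diameter, 75 mm tall, origin at its underside. Bystander.
There are look-alikes about, which are no part of the job. Leave any blue or red look-alike of the square_tag alone.

How it is judged (in metres and radians):
On the way, in this order (a step that is already met when the one before it is completed fails the run):
1. the square tag is taken out of the bin: clear of the bin, more than 60 mm from where it stood (distance of square_tag from where it was at the start of the episode above 0.06 m and contact force between square_tag and bin below 0.01 N), for 0.1 s.
2. it is hooked over the rail, more than 55 mm along the rail from the mark (x of square_tag_seat in the frame of rail_mid between -0.01 and 0.01 m and z of square_tag_seat in the frame of rail_mid between -0.006 and 0.006 m and y of square_tag_seat in the frame of rail_mid between -0.14 and 0.14 m and (y of square_tag_seat in the frame of mark above 0.055 m or y of square_tag_seat in the frame of mark below -0.055 m)), for 0.2 s.
3. it is slid along the rail to the mark, centred within 8 mm (x of square_tag_seat in the frame of rail_mid between -0.01 and 0.01 m and z of square_tag_seat in the frame of rail_mid between -0.006 and 0.006 m and y of square_tag_seat in the frame of rail_mid between -0.14 and 0.14 m and y of square_tag_seat in the frame of mark between -0.008 and 0.008 m), for 0.2 s.
At the end, for the whole second after the job is handed in: The square tag hangs freely by its hook from the rail, upright within 0.3 rad, at rest and released, its middle within 8 mm of the mark strip's middle along the rail (hook seated within 6 mm in height and 10 mm across the rail) (all of step 3 and angle between square_tag's own z axis and vertical below 0.3 rad and contact force between square_tag and rail above 0.2 N and contact force between square_tag and the fingers below 0.01 N and linear speed of square_tag below 0.03 m/s and angular speed of square_tag below 0.4 rad/s); the robot touches nothing.
It fails at once if within 35 mm of the mark, the tag is lifted off or lowered onto the rail instead of being slid (hook 12 to 45 mm above its seat, over the rail) (y of square_tag_seat in the frame of mark between -0.035 and 0.035 m and z of square_tag_seat in the frame of rail_mid between 0.012 and 0.045 m and x of square_tag_seat in the frame of rail_mid between -0.01 and 0.01 m).
It fails at once if one of the other two tags is disturbed (moved more than 30 mm) (distance of any of arch_tag, narrow_tag from where it was at the start of the episode above 0.03 m).
It fails at once if the dropper bottle is disturbed (moved more than 25 mm) (distance of dropper_bottle from where it was at the start of the episode above 0.025 m).
It fails at once if the paper cup is disturbed (moved more than 25 mm) (distance of paper_cup from where it was at the start of the episode above 0.025 m).
It fails at once if the jar is disturbed (moved more than 25 mm) (distance of bean_jar from where it was at the start of the episode above 0.025 m).
It also fails if it takes over 42 s, if anything falls off the work surface, if the arm or the gripper's body presses on something with over 40 N, if the wrist force passes 120 N, or if a joint passes its speed limit or range.

### The arm

A 6-joint arm with a two-finger parallel gripper is mounted at the origin on the work surface. World frame = base frame: x ahead of the robot, y to its left, z up, the work surface at z = 0. Lengths are in m, angles in degrees, forces in N, time in s.
With the tool pointing down it reaches from about 0.4 to 0.825 m from the base axis. Payload 7 kg.
Tool frame: the origin (TCP) lies on the centre line of the jaws, within the pads' length; the fingertips stand 19 mm ahead of it and the grasp point (between the pads) is the TCP; z points along the fingers, y is the line along which they close (so a half turn about z gives the same grasp; the last joint's range is limited). The gripper opens to 88 mm and grips with 3 to 60 N. Pads are 19 mm wide; open, the fingers measure 130 mm over their backs; the gripper's body (78 mm by 193 mm) begins 47 mm behind the grasp point.
Start: joints at [-53.967, 20.546, 0.682, 0, -70.136, -16.507], TCP at [0.226, -0.636, 0.246] pointing down, gripper open.
Joint ranges: [-176.03, 176.03], [-82.01, 121.73], [-58.28, 71.71], [-173.87, 95.51], [-174.79, -0.11], [-173.66, 173.66]. Speed limits (degrees/s): [136.94, 136.94, 172.46, 180, 180, 180].

### API

Orientations are given as [roll, pitch, yaw] about the fixed x, y, z axes, in that order (R = Rz(yaw) Ry(pitch) Rx(roll)).
In Python, from plant import ctrl gives the robot as it stands.
- The arm moves only by the tool move_arm, never from a script. Its argument "motion" is a list of rows, each a list of 3 entries, a list of its own where there are three numbers: the shift along the tool's x, y, z in mm, then the turn, a rotation vector about the tool's x, y, z in degrees, then the closure, from 0 (fully open) to 1 (shut). A call has 1 to 10 rows; each row is the pose to reach, as a shift and turn from the pose commanded when the call began, along the tool's axes at that moment; what a row does not reach only later rows make up. A row lasts 1/12 s, in which the tool goes at most 41.7 mm and 7.16 degrees, less where a joint would pass 70% of its speed; a pose out of reach is approached as far as the arm can. A call with a gripper value outside its range is refused whole. The fingers move at their own pace and stop on an object; the grip force is fixed at half the most. Time passes only in rows, so rows that repeat a pose let the fingers close. It gives the time, the measured TCP pose, the force, the opening and the grip force at its end, in the units of the state.
- ctrl.get_obs(): the state, without advancing time (a new reading comes with each control period).
- ctrl.snapshot(name): name is "scene" or "top"; returns a dict with "color" (420x560x3 uint8, blue, green, red), "camera_matrix" (3x3 intrinsics, pixels), "cam_to_world" (4x4, takes a point from camera to world coordinates). Camera axes: x right, y up, looking along -z (the intrinsics and any distortion apply to the point x, -y, -z); pixel columns grow to the right and rows downward; lengths in m; the calibration is good to about 2 mm. A picture is of the moment at which its call begins. There is no depth.
- ctrl.close_job(): hands the job in; it is judged then, once.
The state is a dict: "clock": time; "joint_pos": joint angles; "qvel": joint speeds; "tau": joint torques, N m; "tool_pos": TCP position; "orientation": TCP orientation; "force": force on the tool from outside, world axes, zero at the start; "moment": the same for the moment, N m; "opening": finger opening in m; "gripper_force": force on a finger pad.
Only numpy, scipy, OpenCV 4.12 (cv2) and the standard library are available. Lean on these libraries where they do the work, as an engineer would, in place of code of your own. Each camera call takes 0.05 s, during which the arm holds its last target. There are 200 camera calls.

## Working session

There is one attempt and no reset: what is moved stays moved. The work goes in short steps, Python scripts to look and compute and a tool call to move; the robot and the scene stay as the last step left them, time stands still between calls to the robot, and variables do not carry over. Pictures are saved under pics/ and viewed, at most 10 in all, crops included, and the job is handed in when it is done.

Besides the shell and the picture viewer there is one more tool, called after ">>>" by a JSON object that holds its "api" and its "payload". move_arm: Moves the arm, as the interface text tells. Its arguments: {"type":"object","properties":{"motion":{"type":"array"}},"required":["motion"]}

```bash
mkdir -p pics; ls; cat > h.py <<'E'
import numpy as np, cv2, pickle
from plant import ctrl
def snap(n,f):
    s=ctrl.snapshot(n); cv2.imwrite(f'pics/{f}.png',s['color']); pickle.dump(s,open(f'pics/{f}.pkl','wb')); return s
def load(f): return pickle.load(open(f'pics/{f}.pkl','rb'))
def ray(s,u,v):
    K=np.array(s['camera_matrix']);T=np.array(s['cam_to_world'])
    d=np.linalg.inv(K)@[u,v,1]; d=T[:3,:3]@[d[0],-d[1],-d[2]]
    return T[:3,3],d/np.linalg.norm(d)
def onz(s,u,v,z):
    o,d=ray(s,u,v); return o+d*(z-o[2])/d[2]
def proj(s,p):
    K=np.array(s['camera_matrix']);T=np.array(s['cam_to_world'])
    c=T[:3,:3].T@(np.array(p)-T[:3,3]); c=np.array([c[0],-c[1],-c[2]]); q=K@c; return q[:2]/q[2]
def tri(s1,p1,s2,p2):
    a,d=ray(s1,*p1);b,e=ray(s2,*p2)
    t=np.linalg.lstsq(np.c_[d,-e],b-a,rcond=None)[0]
    P,Q=a+d*t[0],b+e*t[1]; return (P+Q)/2,np.linalg.norm(P-Q)
E
python3 - <<'E'
from h import *
for n in('scene','top'):
    s=snap(n,n+'0'); print(s.keys(),np.round(s['cam_to_world'],3).tolist(),np.round(s['camera_matrix'],1).tolist())
print(ctrl.get_obs())
E
```

```text
pics
dict_keys(['color', 'camera_matrix', 'cam_to_world']) [[0.898, -0.346, 0.273, 0.833], [0.44, 0.678, -0.589, -0.606], [0.019, 0.649, 0.76, 0.917], [0.0, 0.0, 0.0, 1.0]] [[480.8, 0.0, 284.2], [0.0, 480.8, 204.6], [0.0, 0.0, 1.0]]
dict_keys(['color', 'camera_matrix', 'cam_to_world']) [[-0.028, 0.973, -0.23, 0.335], [-1.0, -0.027, 0.009, 0.024], [0.003, 0.231, 0.973, 0.946], [0.0, 0.0, 0.0, 1.0]] [[395.3, 0.0, 271.2], [0.0, 395.3, 209.7], [0.0, 0.0, 1.0]]
{'clock': 0.1, 'joint_pos': array([-5.39670918e+01,  2.05886441e+01,  6.42530650e-01, -1.73332829e-02,
       -7.01349467e+01, -1.65075321e+01]), 'qvel': array([-0.08321178, -0.06291044,  0.2272061 , -0.05474373, -0.04927106,
       -0.01666184]), 'tau': array([-7.21953729e-04, -5.84164131e+01,  2.93750381e+01,  7.01531768e+00,
        1.01910697e-02, -5.89268257e-05]), 'tool_pos': array([ 0.2254691 , -0.63583533,  0.24472944]), 'orientation': array([ 1.79917651e+02, -7.41080795e-03, -1.60480520e+02]), 'force': array([-0.38996301, -0.51696754,  0.57961977]), 'moment': array([ 0.01208364,  0.02922741, -0.0073162 ]), 'gripper_force': 0.0, 'opening': 0.08764362604216232}
```

View pics/scene0.png

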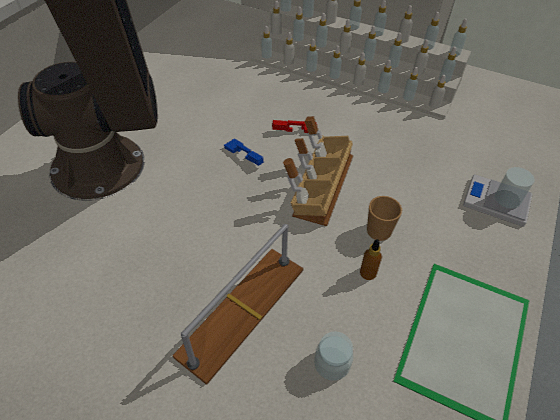

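View pics/top0.png

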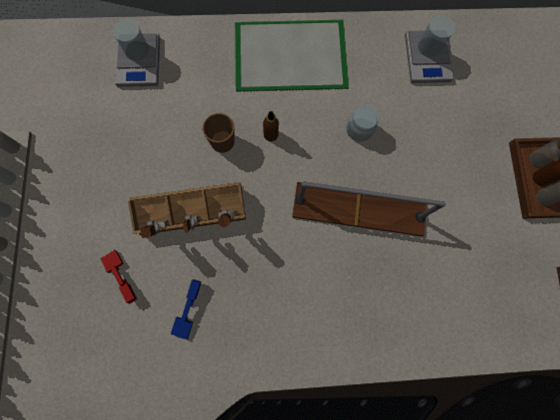

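```bash
python3 - <<'E'
from h import *
a=load('scene0')['color'][100:235,250:400]; b=load('top0')['color'][175:265,115:255]
a=cv2.resize(a,None,fx=4,fy=4,interpolation=2);b=cv2.resize(b,None,fx=5,fy=5,interpolation=2)
cv2.imwrite('pics/ca.png',a);cv2.imwrite('pics/cb.png',b)
E
```

```text
(no output)
```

View pics/ca.png

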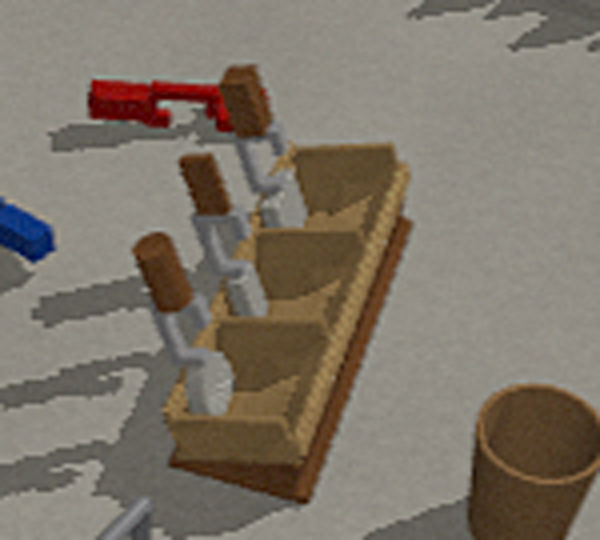

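View pics/cb.png

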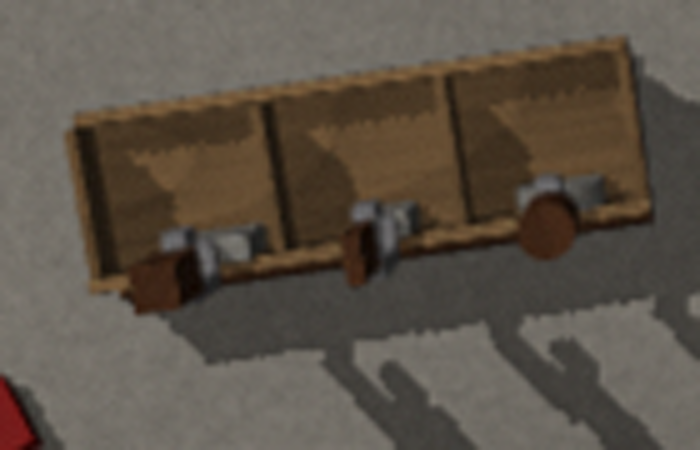

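```bash
python3 - <<'E'
from h import *
S=load('scene0');T=load('top0')
def heads(s,box):
    x0,y0,x1,y1=box; c=s['color'][y0:y1,x0:x1].astype(int)
    h=cv2.cvtColor(s['color'][y0:y1,x0:x1],cv2.COLOR_BGR2HSV).astype(int)
    m=((h[...,0]<13)&(h[...,1]>115)&(c[...,2]>40)&(c[...,2]<170)).astype('uint8')
    n,l,st,ce=cv2.connectedComponentsWithStats(m,connectivity=4)
    return [(st[i].tolist(),np.round(ce[i]+[x0,y0],1).tolist(),cv2.minAreaRect(np.argwhere(l==i)[:,::-1].astype(np.float32))[1:]) for i in range(1,n) if st[i,4]>15]
print('S');[print(q) for q in heads(S,(280,110,325,185))]
print('T');[print(q) for q in heads(T,(135,205,240,240))]
# rail board & mark
for nm,s,box in(('S',S,(170,225,310,385)),('T',T,(285,175,450,245))):
    x0,y0,x1,y1=box;h=cv2.cvtColor(s['color'][y0:y1,x0:x1],cv2.COLOR_BGR2HSV).astype(int)
    mk=((h[...,0]>17)&(h[...,0]<30)&(h[...,1]>110)&(h[...,2]>60)).astype('uint8')
    bd=((h[...,0]<17)&(h[...,1]>110)).astype('uint8')
    for k,m,z in(('mark',mk,.015),('board',bd,.012)):
        n,l,st,ce=cv2.connectedComponentsWithStats(m)
        if k=='mark':
            i=1+np.argmax(st[1:,4]);p=ce[i]+[x0,y0]; pts=np.argwhere(l==i)[:,::-1]
        else:
            pts=np.argwhere(m)[:,::-1]; p=pts.mean(0)+[x0,y0]
        w=np.array([onz(s,*(q+[x0,y0]),z)[:2] for q in pts],np.float32)
        r=cv2.minAreaRect(w)
        print(nm,k,st[1:,4].max(),np.round(p,1),onz(s,*p,z).round(4),np.round(np.array(r[0]),4),np.round(r[1],4),round(r[2],2))
E
```

```text
S
([0, 10, 30, 13, 181], [292.9, 125.2], ((29.41973304748535, 11.098462104797363), 3.3664608001708984))
T
([83, 9, 12, 13, 108], [223.8, 220.4], ((10.733125686645508, 11.627553939819336), 26.56505012512207))
([48, 15, 5, 12, 38], [185.4, 225.8], ((11.0, 4.0), 90.0))
([6, 21, 10, 12, 94], [145.6, 231.4], ((11.0, 9.0), 90.0))
S mark 180 [244.3 306.3] [ 0.5575 -0.1951  0.015 ] [ 0.5564 -0.1952] [0.0103 0.0903] 79.84
S board 3233 [238.  315.1] [ 0.5548 -0.2172  0.012 ] [ 0.5556 -0.2016] [0.3201 0.0916] 79.8
T mark 98 [357.1 208.8] [ 0.5517 -0.1931  0.015 ] [ 0.5515 -0.1931] [0.0079 0.0759] 79.95
T board 2060 [360.  210.7] [ 0.5476 -0.2003  0.012 ] [ 0.5522 -0.1987] [0.3179 0.0873] 79.9
```

```bash
python3 - <<'E'
from h import *
S=load('scene0');T=load('top0')
cs=lambda x,y:(x/4+250-.4,y/4+100-.4); ct=lambda x,y:(x/5+115-.4,y/5+175-.4)
for n,a,b in(('sq',(246,102),(162,282)),('nar',(204,184),(360,253)),('arch',(163,271),(548,226)),('farwall-',(297,456),(627,40)),('nearwall-',(180,405),(645,205)),('farwall+',(398,147),(80,115))):
    p,e=tri(S,cs(*a),T,ct(*b)); print(n,p.round(4),round(e,4))
for z in(.045,):
    for q in((75,115),(625,40),(95,290),(650,215)): print(onz(T,*ct(*q),z).round(4))
# yaw edges far wall
a,b=onz(T,*ct(75,115),.045),onz(T,*ct(625,40),.045);d=a-b;print(np.degrees(np.arctan2(d[1],d[0])),np.linalg.norm(d))
a,b=onz(T,*ct(95,290),.06),onz(T,*ct(650,210),.06);d=a-b;print(np.degrees(np.arctan2(d[1],d[0])),np.linalg.norm(d))
# rail overlay
c=np.array([.554,-.2005]);th=np.radians(-10.1);ey=np.array([-np.sin(th),np.cos(th)])
out=[]
for s,(x0,y0,x1,y1) in((S,(170,220,320,390)),(T,(285,170,455,250))):
    im=s['color'].copy()
    im=cv2.resize(im,None,fx=4,fy=4,interpolation=0)
    for y in np.linspace(-.147,.147,15):
        u,v=proj(s,[*(c+ey*y),.14]); cv2.circle(im,(int(u*4+2),int(v*4+2)),2,(0,255,0),-1)
    out.append(im[y0*4:y1*4,x0*4:x1*4])
cv2.imwrite('pics/r1.png',np.vstack([cv2.copyMakeBorder(cv2.resize(out[0],None,fx=.55,fy=.55),0,0,0,680-330,0),out[1]][:2])[:,:])
print(cv2.imread('pics/r1.png').shape)
E
```

```text
sq [0.4911 0.2799 0.1214] 0.0004
nar [0.5006 0.1959 0.1239] 0.0
arch [0.5105 0.1167 0.1243] 0.0011
farwall- [0.6156 0.0873 0.0458] 0.0011
nearwall- [0.537  0.0819 0.0539] 0.0079
farwall+ [0.5784 0.3352 0.0755] 0.0012
[0.5865 0.348  0.045 ]
[0.6164 0.0886 0.045 ]
[0.5025 0.3342 0.045 ]
[0.5309 0.0778 0.045 ]
96.57519943640484 0.2610504478199566
96.84137343701687 0.2539571893872435
(694, 680, 3)
```

```bash
python3 - <<'E'
import cv2
a=cv2.imread('pics/r1.png');cv2.imwrite('pics/r1.png',cv2.copyMakeBorder(a[374:],0,0,0,0,0) if 0 else cv2.hconcat([a[:374,:330],cv2.copyMakeBorder(a[374:,100:570],0,54,0,0,0)]))
E
```

```text
(no output)
```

View pics/r1.png

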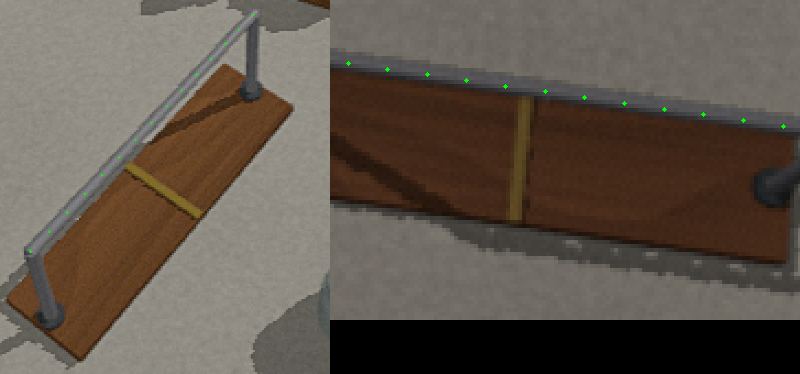

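```bash
cat >> h.py <<'E'
from scipy.spatial.transform import Rotation as Ro
def R(yaw,tilt):  # tool aligned to a tag of yaw and lean (deg)
    return Ro.from_euler('ZY',[yaw,-tilt],degrees=True)*Ro.from_matrix(np.diag([-1,1,-1.]))
def rel(p,r):
    o=ctrl.get_obs(); c=Ro.from_euler('xyz',o['orientation'],degrees=True)
    print('t',round(o['clock'],2),'pos',o['tool_pos'].round(4),'ori',o['orientation'].round(1),'F',o['force'].round(1),'open',round(o['opening'],4),'gf',round(o['gripper_force'],1))
    print(' shift',np.round(c.inv().apply(np.array(p)-o['tool_pos'])*1000,1),'turn',np.round((c.inv()*r).as_rotvec(degrees=True),1))
E
python3 -c "
from h import *
rel([.46,-.15,.30],R(6.6,20.05))
rel([.46,.276,.26],R(6.6,20.05)); print(R(6.6,20.05).as_matrix().round(3))"
```

```text
t 0.1 pos [ 0.2255 -0.6358  0.2447] ori [ 179.9   -0.  -160.5] F [-0.4 -0.5  0.6] open 0.0876 gf 0.0
 shift [-383.4  379.6  -54.8] turn [  2.3 -20.   12.8]
t 0.1 pos [ 0.2255 -0.6358  0.2447] ori [ 179.9   -0.  -160.5] F [-0.4 -0.5  0.6] open 0.0876 gf 0.0
 shift [-525.7  781.1  -14.2] turn [  2.3 -20.   12.8]
[[-0.933 -0.115  0.341]
 [-0.108  0.993  0.039]
 [-0.343  0.    -0.939]]
```

>>> {"api": "move_arm", "payload": {"motion": [[[-20,20,-50],[0,0,0],0.36],[[-383,380,-55],[2.3,-20,12.8],0.36],[[-383,380,-55],[2.3,-20,12.8],0.36],[[-383,380,-55],[2.3,-20,12.8],0.36],[[-383,380,-55],[2.3,-20,12.8],0.36],[[-383,380,-55],[2.3,-20,12.8],0.36],[[-383,380,-55],[2.3,-20,12.8],0.36],[[-383,380,-55],[2.3,-20,12.8],0.36],[[-383,380,-55],[2.3,-20,12.8],0.36],[[-383,380,-55],[2.3,-20,12.8],0.36]]}}

```text
clock: 0.93
tool_pos: [0.3971, -0.2783, 0.2955]
orientation: [-180.0, 20.1, -173.4]
force: [1.9, 0.6, 0.5]
opening: 0.0566
gripper_force: 0.0
```

```bash
python3 -c "
from h import *
rel([.46,-.15,.30],R(6.6,20.05))
rel([.46,.276,.24],R(6.6,20.05))"
```

```text
t 0.93 pos [ 0.3971 -0.2783  0.2955] ori [-180.    20.1 -173.4] F [1.9 0.6 0.5] open 0.0566 gf 0.0
 shift [-74.  120.3  22.3] turn [-0.   0.1 -0. ]
t 0.93 pos [ 0.3971 -0.2783  0.2955] ori [-180.    20.1 -173.4] F [1.9 0.6 0.5] open 0.0566 gf 0.0
 shift [-98.9 543.6  95.2] turn [-0.   0.1 -0. ]
```

>>> {"api": "move_arm", "payload": {"motion": [[[-99,544,95],[0,0,0],0.36],[[-99,544,95],[0,0,0],0.36],[[-99,544,95],[0,0,0],0.36],[[-99,544,95],[0,0,0],0.36],[[-99,544,95],[0,0,0],0.36],[[-99,544,95],[0,0,0],0.36],[[-99,544,95],[0,0,0],0.36],[[-99,544,95],[0,0,0],0.36],[[-99,544,95],[0,0,0],0.36],[[-99,544,95],[0,0,0],0.36]]}}

```text
clock: 1.77
tool_pos: [0.4417, 0.1271, 0.255]
orientation: [180.0, 20.2, -173.3]
force: [0.4, -0.6, 0.7]
opening: 0.056
gripper_force: 0.0
```

```bash
python3 -c "
from h import *
rel([.460,.276,.22],R(6.6,20.05))"
```

```text
t 1.77 pos [0.4417 0.1271 0.255 ] ori [ 180.    20.2 -173.3] F [ 0.4 -0.6  0.7] open 0.056 gf 0.0
 shift [-21.2 145.8  45.2] turn [0.1 0.1 0.1]
```

>>> {"api": "move_arm", "payload": {"motion": [[[-21,146,20],[0,0,0],0.36],[[-21,146,30],[0,0,0],0.36],[[-21,146,45],[0,0,0],0.36],[[-21,146,45],[0,0,0],0.36],[[-21,146,45],[0,0,0],0.36],[[-21,146,45],[0,0,0],0.36],[[-21,146,45],[0,0,0],0.36]]}}

```text
clock: 2.35
tool_pos: [0.4604, 0.2733, 0.2191]
orientation: [-179.9, 20.0, -173.4]
force: [0.1, -1.2, 0.6]
opening: 0.0561
gripper_force: 0.0
```

```bash
python3 - <<'E'
from h import *
rel([.4905,.280,.1235],R(6.6,20.05))
S=snap('scene','s1');T=snap('top','t1')
a=cv2.resize(S['color'][70:200,240:390],None,fx=4,fy=4,interpolation=2)[:500]
b=cv2.resize(T['color'][170:270,90:260],None,fx=4.4,fy=4.4,interpolation=2)
cv2.imwrite('pics/s1c.png',a)
E
```

```text
t 2.35 pos [0.4604 0.2733 0.2191] ori [-179.9   20.  -173.4] F [ 0.1 -1.2  0.6] open 0.0561 gf 0.0
 shift [  4.    3.4 100.4] turn [-0.1 -0.   0. ]
```

View pics/s1c.png

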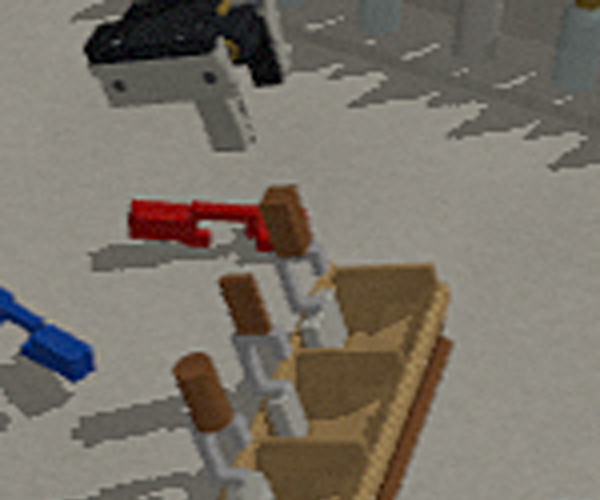

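The open gripper (fingers at about crop px 225,130) stands above the square head (crop px 285,220), aligned with the tag's lean; other heads are well aside. Descending.

>>> {"api": "move_arm", "payload": {"motion": [[[4,1,25],[0,0,0],0.36],[[4,1,50],[0,0,0],0.36],[[4,1,70],[0,0,0],0.36],[[4,1,85],[0,0,0],0.36],[[4,1,99],[0,0,0],0.36],[[4,1,99],[0,0,0],0.36],[[4,1,99],[0,0,0],0.36]]}}

```text
clock: 3.03
tool_pos: [0.4919, 0.2766, 0.1274]
orientation: [-180.0, 19.9, -173.5]
force: [0.6, 0.8, 0.6]
opening: 0.0559
gripper_force: 0.0
```

```bash
python3 - <<'E'
from h import *
rel([.4905,.280,.1235],R(6.6,20.05))
S=snap('scene','s2')
a=cv2.resize(S['color'][70:190,250:390],None,fx=4,fy=4,interpolation=2)
cv2.imwrite('pics/s2c.png',a)
E
```

```text
t 3.03 pos [0.4919 0.2766 0.1274] ori [-180.    19.9 -173.5] F [0.6 0.8 0.6] open 0.0559 gf 0.0
 shift [2.3 3.5 3.4] turn [-0.  -0.2 -0.1]
```

View pics/s2c.png

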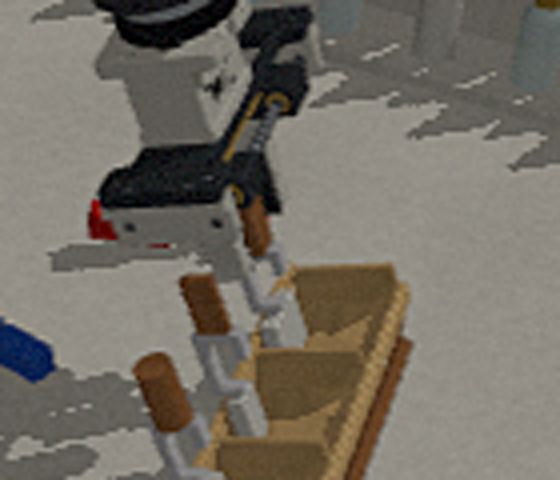

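The head (crop px 258,225) sits between the fingers, right behind the near finger. Centre 3 mm and close.

>>> {"api": "move_arm", "payload": {"motion": [[[1,3,2],[0,0,0],0.36],[[1,3,2],[0,0,0],0.36],[[1,3,2],[0,0,0],1],[[1,3,2],[0,0,0],1],[[1,3,2],[0,0,0],1],[[1,3,2],[0,0,0],1],[[1,3,2],[0,0,0],1],[[1,3,2],[0,0,0],1],[[1,3,2],[0,0,0],1],[[1,3,2],[0,0,0],1]]}}

```text
clock: 3.92
tool_pos: [0.4915, 0.2806, 0.1256]
orientation: [-180.0, 19.7, -173.3]
force: [-0.2, 0.1, -0.7]
opening: 0.02
gripper_force: 30.0
```

>>> {"api": "move_arm", "payload": {"motion": [[[0,0,-10],[0,0,0],1],[[0,0,-25],[0,0,0],1],[[0,0,-50],[0,0,0],1],[[0,0,-80],[0,0,0],1],[[0,0,-110],[0,0,0],1],[[0,0,-140],[0,0,0],1],[[0,0,-165],[0,0,0],1],[[0,0,-180],[0,0,0],1],[[0,0,-180],[0,0,0],1],[[0,0,-180],[0,0,0],1]]}}

```text
clock: 4.75
tool_pos: [0.431, 0.2739, 0.2958]
orientation: [179.9, 19.8, -173.3]
force: [-0.5, -0.3, -2.0]
opening: 0.0202
gripper_force: 30.0
```

```bash
python3 -c "
from h import *
rel([.47,-.04,.29],R(-10.1,0))
rel([.49,-.1015,.28],R(-10.1,0))"
```

```text
t 4.75 pos [0.431  0.2739 0.2958] ori [ 179.9   19.8 -173.3] F [-0.5 -0.3 -2. ] open 0.0202 gf 30.0
 shift [-2.000e-01 -3.163e+02  5.500e+00] turn [ 3.  19.6 16.6]
t 4.75 pos [0.431  0.2739 0.2958] ori [ 179.9   19.8 -173.3] F [-0.5 -0.3 -2. ] open 0.0202 gf 30.0
 shift [  -8.7 -379.7   19.1] turn [ 3.  19.6 16.6]
```

>>> {"api": "move_arm", "payload": {"motion": [[[0,-25,0],[0,3,2],1],[[0,-60,0],[0.5,6,4],1],[[0,-100,0],[1,9,7],1],[[0,-140,0],[2,14,12],1],[[0,-180,0],[3,19.6,16.6],1],[[0,-220,2],[3,19.6,16.6],1],[[-3,-260,6],[3,19.6,16.6],1],[[-5,-300,10],[3,19.6,16.6],1],[[-7,-335,14],[3,19.6,16.6],1],[[-8,-360,17],[3,19.6,16.6],1]]}}

```text
clock: 5.58
tool_pos: [0.4859, -0.0857, 0.2797]
orientation: [-179.8, -0.2, 169.8]
force: [0.0, 0.7, -1.7]
opening: 0.0196
gripper_force: 30.0
```

```bash
python3 -c "
from h import *
rel([.49,-.1015,.24],R(-10.1,0))"
```

```text
t 5.58 pos [ 0.4859 -0.0857  0.2797] ori [-179.8   -0.2  169.8] F [ 0.   0.7 -1.7] open 0.0196 gf 30.0
 shift [ -7.  -14.7  39.7] turn [-0.2 -0.2 -0.1]
```

>>> {"api": "move_arm", "payload": {"motion": [[[-7,-15,15],[0,0,0],1],[[-7,-15,35],[0,0,0],1],[[-7,-15,50],[0,0,0],1],[[-7,-15,65],[0,0,0],1],[[-7,-15,70],[0,0,0],1],[[-7,-15,70],[0,0,0],1],[[-7,-15,70],[0,0,0],1]]}}

```text
clock: 6.17
tool_pos: [0.4905, -0.0988, 0.2115]
orientation: [-179.8, -0.1, 169.9]
force: [0.9, 0.2, 0.4]
opening: 0.0199
gripper_force: 30.0
```

```bash
python3 - <<'E'
from h import *
rel([.51,-.1053,.194],R(-10.1,0))
S=snap('scene','s3');T=snap('top','t3')
o=ctrl.get_obs();p=o['tool_pos']
for s in(S,T): print(proj(s,p).round(1),proj(s,p-[0,0,.033]).round(1),proj(s,p-[0,0,.11]).round(1))
a=cv2.resize(S['color'][170:310,190:310],None,fx=4,fy=4,interpolation=2)
b=cv2.resize(T['color'][170:290,280:380],None,fx=3.2,fy=3.2,interpolation=2)
b=cv2.copyMakeBorder(b,0,560-b.shape[0],0,0,0)
cv2.imwrite('pics/s3c.png',np.hstack([a,b]));print(a.shape,b.shape)
E
```

```text
t 6.17 pos [ 0.4905 -0.0988  0.2115] ori [-1.798e+02 -1.000e-01  1.699e+02] F [0.9 0.2 0.4] open 0.0199 gf 30.0
 shift [-20.4  -2.9  17.5] turn [-0.2 -0.1  0. ]
[234.  202.3] [235.1 213.2] [237.2 236.4]
[332.3 216.9] [329.7 220.5] [324.5 227.7]
(560, 480, 3) (560, 320, 3)
```

View pics/s3c.png

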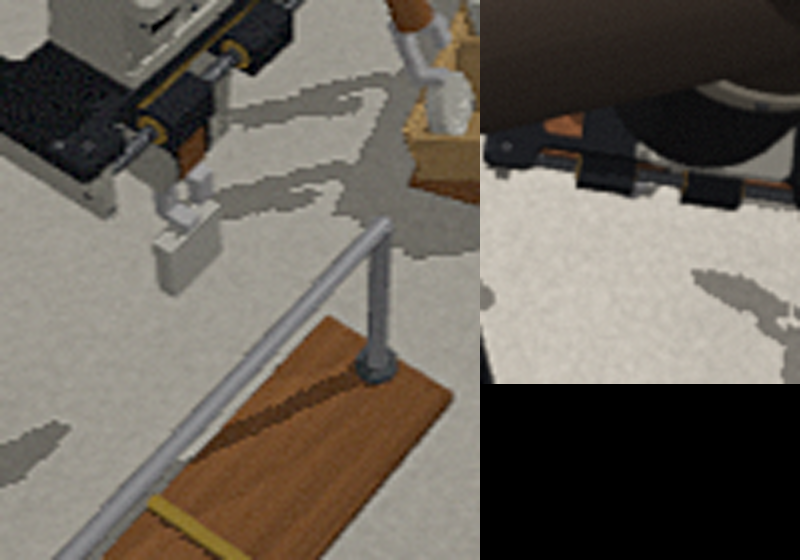

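```bash
python3 - <<'E'
from h import *
S=load('s3');p=np.array([.4905,-.0988,.2115]);Rt=Ro.from_euler('z',-10.1,degrees=True)
for z in(.106,.110,.114):
    print(z,[proj(S,p+Rt.apply(q)-[0,0,z]).round(1).tolist() for q in([.006,-.02,0],[.006,.02,0],[.006,.02,.04],[.006,-.02,.04])])
f=lambda x,y:(x/4+190-.4,y/4+170-.4)
print([np.round(f(*q),1).tolist() for q in((176,295),(219,250),(221,205),(180,244))])
E
```

```text
0.106 [[232.9, 243.2], [245.1, 230.9], [244.3, 219.1], [231.6, 231.4]]
0.11 [[233.0, 244.3], [245.2, 232.0], [244.3, 220.3], [231.7, 232.6]]
0.114 [[233.1, 245.4], [245.3, 233.2], [244.4, 221.5], [231.9, 233.8]]
[[233.6, 243.4], [244.4, 232.1], [244.8, 220.8], [234.6, 230.6]]
```

The tag hangs upright; plate bottom corners match the prediction with the TCP 110 mm above the plate's underside. Now bring the rail into the mouth.

>>> {"api": "move_arm", "payload": {"motion": [[[-10,0,10],[0,0,0],1],[[-25,0,19],[0,0,0],1],[[-40,0,19],[0,0,0],1],[[-50,0,19],[0,0,0],1],[[-60,0,19],[0,0,0],1],[[-68,0,19],[0,0,0],1],[[-74,0,19],[0,0,0],1],[[-80,0,19],[0,0,0],1],[[-80,0,19],[0,0,0],1],[[-80,0,19],[0,0,0],1]]}}

```text
clock: 7.1
tool_pos: [0.5693, -0.1126, 0.1929]
orientation: [-179.9, -0.0, 169.9]
force: [-0.8, 0.4, -0.8]
opening: 0.0197
gripper_force: 30.0
```

```bash
cat >> h.py <<'E'
def rp():
    o=ctrl.get_obs();d=o['tool_pos'][:2]-[.554,-.2005];th=np.radians(-10.1);c,s=np.cos(th),np.sin(th)
    f=o['force'];print('railframe x,y mm',round(1000*(c*d[0]+s*d[1]),1),round(1000*(-s*d[0]+c*d[1]),1),'z',round(1000*o['tool_pos'][2],1),'F x,y,z',round(c*f[0]+s*f[1],1),round(-s*f[0]+c*f[1],1),round(f[2],1),'t',o['clock'])
E
python3 - <<'E'
from h import *
rp();S=snap('scene','s4')
cv2.imwrite('pics/s4c.png',cv2.resize(S['color'][150:290,200:330],None,fx=4,fy=4,interpolation=2))
E
```

```text
railframe x,y mm -0.4 89.2 z 192.9 F x,y,z -0.8 0.3 -0.8 t 7.1
```

View pics/s4c.png

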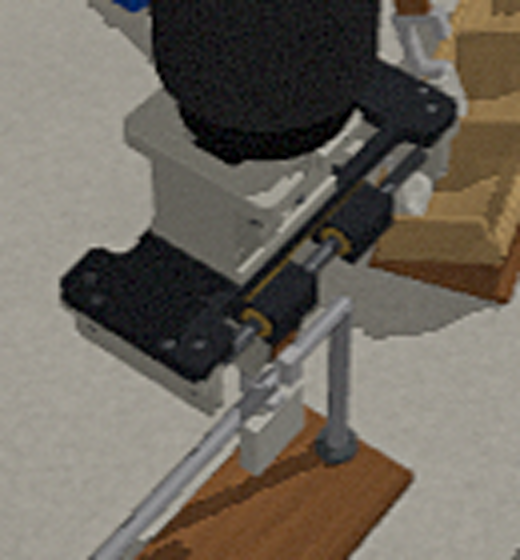

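The rail (crop px ~265,390) runs through the hook's mouth, no contact force. Probe for the shank.

>>> {"api": "move_arm", "payload": {"motion": [[[-2,0,0],[0,0,0],1],[[-3.5,0,0],[0,0,0],1],[[-3.5,0,0],[0,0,0],1],[[-3.5,0,0],[0,0,0],1]]}}

```text
clock: 7.48
tool_pos: [0.5728, -0.1132, 0.193]
orientation: [-179.9, 0.0, 169.9]
force: [0.1, -0.5, 0.2]
opening: 0.0199
gripper_force: 30.0
```

```bash
python3 -c "
from h import *
rp()"
```

```text
railframe x,y mm 3.2 89.2 z 193.0 F x,y,z 0.2 -0.5 0.2 t 7.4833
```

>>> {"api": "move_arm", "payload": {"motion": [[[-1,0,0],[0,0,0],1],[[-2,0,0],[0,0,0],1],[[-2,0,0],[0,0,0],1],[[-2,0,0],[0,0,0],1]]}}

```text
clock: 7.82
tool_pos: [0.5738, -0.1135, 0.1926]
orientation: [-179.9, -0.1, 169.9]
force: [-4.2, 1.3, 0.9]
opening: 0.0198
gripper_force: 30.0
```

```bash
python3 -c "
from h import *
rp()"
```

```text
railframe x,y mm 4.3 89.1 z 192.6 F x,y,z -4.4 0.6 0.9 t 7.8167
```

>>> {"api": "move_arm", "payload": {"motion": [[[4,0,0],[0,0,0],1],[[4,0,5],[0,0,0],1],[[4,0,10],[0,0,0],1],[[4,0,14],[0,0,0],1],[[4,0,17],[0,0,0],1],[[4,0,17],[0,0,0],1],[[4,0,17],[0,0,0],1]]}}

```text
clock: 8.4
tool_pos: [0.5708, -0.1129, 0.1756]
orientation: [-179.9, -0.0, 169.9]
force: [0.0, -0.2, -0.7]
opening: 0.0199
gripper_force: 30.0
```

```bash
python3 -c "
from h import *
rp()"
```

```text
railframe x,y mm 1.2 89.2 z 175.6 F x,y,z 0.1 -0.2 -0.7 t 8.4
```

>>> {"api": "move_arm", "payload": {"motion": [[[0,0,1],[0,0,0],1],[[0,0,2],[0,0,0],1],[[0,0,3],[0,0,0],1],[[0,0,3],[0,0,0],1],[[0,0,3],[0,0,0],1]]}}

```text
clock: 8.82
tool_pos: [0.5711, -0.113, 0.1745]
orientation: [-179.9, 0.1, 169.9]
force: [-5.3, 1.8, 10.7]
opening: 0.0198
gripper_force: 30.0
```

```bash
python3 -c "
from h import *
rp()"
```

```text
railframe x,y mm 1.5 89.2 z 174.5 F x,y,z -5.5 0.8 10.7 t 8.8167
```

>>> {"api": "move_arm", "payload": {"motion": [[[0,0,-1.5],[0,0,0],1],[[0,0,-1.5],[0,0,0],1],[[0,0,-1.5],[0,0,0],1],[[0,0,-1.5],[0,0,0],1],[[0,-3,-1.5],[0,0,0],1],[[0,-8,-1.5],[0,0,0],1],[[0,-13,-1.5],[0,0,0],1],[[0,-18,-1.5],[0,0,0],1],[[0,-20,-1.5],[0,0,0],1],[[0,-20,-1.5],[0,0,0],1]]}}

```text
clock: 9.65
tool_pos: [0.5673, -0.1336, 0.1747]
orientation: [-179.9, 0.0, 169.9]
force: [1.1, -1.5, 3.8]
opening: 0.0199
gripper_force: 30.0
```

```bash
python3 -c "
from h import *
rp()"
```

```text
railframe x,y mm 1.4 68.2 z 174.7 F x,y,z 1.3 -1.3 3.8 t 9.65
```

>>> {"api": "move_arm", "payload": {"motion": [[[0,-5,0],[0,0,0],1],[[0,-12,0],[0,0,0],1],[[0,-20,0],[0,0,0],1],[[0,-28,0],[0,0,0],1],[[0,-36,0],[0,0,0],1],[[0,-44,0],[0,0,0],1],[[0,-52,0],[0,0,0],1],[[0,-58,0],[0,0,0],1],[[0,-62,0],[0,0,0],1],[[0,-62,0],[0,0,0],1]]}}

```text
clock: 10.48
tool_pos: [0.5562, -0.1947, 0.1747]
orientation: [-179.9, -0.0, 169.9]
force: [0.3, -3.1, 4.5]
opening: 0.0196
gripper_force: 30.0
```

```bash
python3 - <<'E'
from h import *
rp();S=snap('scene','s5')
im=cv2.resize(S['color'],None,fx=4,fy=4,interpolation=2)
cv2.imwrite('pics/s5c.png',im[220*4:350*4,180*4:330*4])
E
```

```text
railframe x,y mm 1.1 6.1 z 174.7 F x,y,z 0.8 -3.0 4.5 t 10.4833
```

View pics/s5c.png

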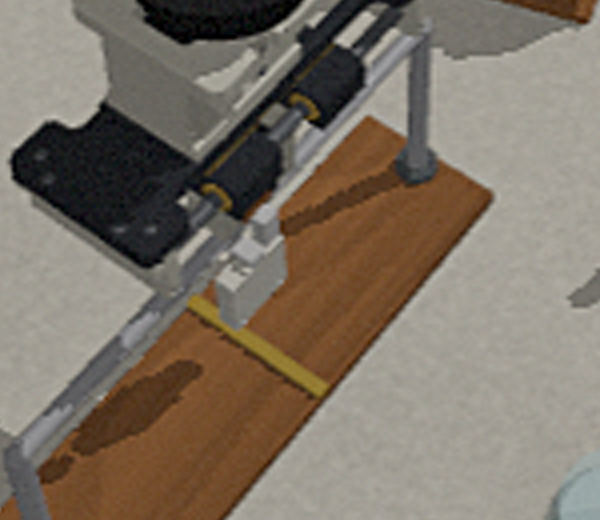

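The hook rides on the rail with the plate above the strip; checking the centring with numbers from this view (plate bottom corners crop px 237,328 and 284,275).

```bash
python3 - <<'E'
from h import *
S=load('s5');th=np.radians(-10.1);c,s=np.cos(th),np.sin(th)
def rf(p): d=p[:2]-[.554,-.2005]; return (1000*np.array([c*d[0]+s*d[1],-s*d[0]+c*d[1]])).round(1)
f=lambda x,y:(x/4+180-.4,y/4+220-.4)
for q,z in(((237,328),.063),((284,275),.063),((220,283),.103),((287,237),.103),((325,390),.015),((190,302),.015)): print(q,rf(onz(S,*f(*q),z)))
E
```

```text
(237, 328) [  5.5 -11.4]
(284, 275) [ 5.3 26.1]
(220, 283) [ -0.6 -13.4]
(287, 237) [ 9.  26.1]
(325, 390) [45.4  7.2]
(190, 302) [-43.4   4.7]
```

>>> {"api": "move_arm", "payload": {"motion": [[[0,0,-0.5],[0,0,0],1],[[0,0,-0.5],[0,0,0],1],[[0,0,-0.5],[0,0,0],0.7],[[0,0,-0.5],[0,0,0],0.5],[[0,0,-0.5],[0,0,0],0.36],[[0,0,-0.5],[0,0,0],0.36],[[0,0,-0.5],[0,0,0],0.36],[[0,0,-0.5],[0,0,0],0.36],[[0,0,-15],[0,0,0],0.36],[[0,0,-30],[0,0,0],0.36]]}}

```text
clock: 11.37
tool_pos: [0.5557, -0.1934, 0.2039]
orientation: [-179.9, -0.1, 169.9]
force: [0.5, 0.2, 0.2]
opening: 0.0557
gripper_force: 0.0
```

>>> {"api": "move_arm", "payload": {"motion": [[[0,0,-30],[0,0,0],0.36],[[0,0,-60],[0,0,0],0.36],[[0,0,-90],[0,0,0],0.36],[[30,0,-120],[0,0,0],0.36],[[60,0,-130],[0,0,0],0.36],[[90,0,-130],[0,0,0],0.36],[[90,0,-130],[0,0,0],0.36],[[90,0,-130],[0,0,0],0.36],[[90,0,-130],[0,0,0],0.36],[[90,0,-130],[0,0,0],0.36]]}}

```text
clock: 12.2
tool_pos: [0.4684, -0.1776, 0.3343]
orientation: [-179.9, -0.0, 169.9]
force: [-0.5, -0.1, -0.9]
opening: 0.056
gripper_force: 0.0
```

>>> {"api": "move_arm", "payload": {"motion": [[[0,0,0],[0,0,0],0.36],[[0,0,0],[0,0,0],0.36],[[0,0,0],[0,0,0],0.36],[[0,0,0],[0,0,0],0.36],[[0,0,0],[0,0,0],0.36],[[0,0,0],[0,0,0],0.36],[[0,0,0],[0,0,0],0.36],[[0,0,0],[0,0,0],0.36],[[0,0,0],[0,0,0],0.36],[[0,0,0],[0,0,0],0.36]]}}

```text
clock: 13.03
tool_pos: [0.4679, -0.1776, 0.3346]
orientation: [-179.9, 0.0, 169.9]
force: [1.3, 0.5, 0.7]
opening: 0.056
gripper_force: 0.0
```

```bash
python3 - <<'E'
from h import *
rp();S=snap('scene','s6');A=load('s5')
S7=snap('scene','s7')
def plate(s):  # light-gray plate blob over brown board
    x0,y0,x1,y1=225,265,265,310;h=cv2.cvtColor(s['color'][y0:y1,x0:x1],cv2.COLOR_BGR2HSV)
    m=((h[...,1]<60)&(h[...,2]>90)).astype('uint8');n,l,st,ce=cv2.connectedComponentsWithStats(m);i=1+np.argmax(st[1:,4]);return st[i].tolist(),ce[i].round(2)+[x0,y0]
print(plate(A),plate(S),plate(S7))
print(np.abs(S['color'].astype(int)-S7['color'])[220:320,200:280].max())
cv2.imwrite('pics/s6c.png',cv2.resize(S['color'][220:350,180:330],None,fx=4,fy=4,interpolation=2))
E
```

```text
railframe x,y mm -88.8 7.5 z 334.6 F x,y,z 1.2 0.7 0.7 t 13.0333
([0, 0, 31, 37, 554], array([239.25, 284.48])) ([0, 0, 31, 38, 657], array([237.83, 282.21])) ([0, 0, 31, 38, 653], array([237.86, 282.26]))
25
```

>>> {"api": "move_arm", "payload": {"motion": [[[0,0,0],[0,0,0],0.36],[[0,0,0],[0,0,0],0.36],[[0,0,0],[0,0,0],0.36],[[0,0,0],[0,0,0],0.36],[[0,0,0],[0,0,0],0.36],[[0,0,0],[0,0,0],0.36],[[0,0,0],[0,0,0],0.36],[[0,0,0],[0,0,0],0.36],[[0,0,0],[0,0,0],0.36],[[0,0,0],[0,0,0],0.36]]}}

```text
clock: 13.97
tool_pos: [0.4679, -0.1776, 0.3345]
orientation: [-179.9, 0.0, 169.9]
force: [0.3, 0.2, 0.8]
opening: 0.0559
gripper_force: 0.0
```

```bash
python3 - <<'E'
from h import *
c=np.cos(np.radians(10.1));s=-np.sin(np.radians(10.1))
def rf(p): d=p[:2]-[.554,-.2005]; return (1000*np.array([c*d[0]+s*d[1],-s*d[0]+c*d[1]])).round(1)
S8=snap('scene','s8'); x0,y0,x1,y1=233,270,262,310
for n in('s5','s6','s7','s8'):
    I=load(n);h=cv2.cvtColor(I['color'][y0:y1,x0:x1],cv2.COLOR_BGR2HSV)
    m=((h[...,1]<70)&(h[...,2]>60)).astype('uint8'); p=np.argwhere(m)[:,::-1]+[x0,y0]
    a=p[np.argmax(p@[-.3,1])];b=p[np.argmax(p@[1,.55])]
    print(n,a,b,rf(onz(I,*a,.063)),rf(onz(I,*b,.063)))
for k in('s6','s7'): print(np.abs(S8['color'].astype(int)-load(k)['color'])[225:310,225:265].mean())
# head: brown blob above the rail
x0,y0,x1,y1=215,225,260,275;h=cv2.cvtColor(S8['color'][y0:y1,x0:x1],cv2.COLOR_BGR2HSV)
m=((h[...,0]<16)&(h[...,1]>100)).astype('uint8');n,l,st,ce=cv2.connectedComponentsWithStats(m)
print([(st[i].tolist(),(ce[i]+[x0,y0]).round(1)) for i in range(1,n) if st[i,4]>20])
p=[.554+.0013,-.2005+.006,.173];print(proj(S8,p),proj(S8,[*p[:2],.194]),proj(S8,[*p[:2],.152]))
rp()
E
```

```text
s5 [239 302] [251 289] [  6.4 -11.9] [ 6.9 25.5]
s6 [240 302] [251 290] [  7.9 -10.7] [ 8.4 23.6]
s7 [240 302] [251 290] [  7.9 -10.7] [ 8.4 23.6]
s8 [240 302] [251 290] [  7.9 -10.7] [ 8.4 23.6]
2.476176470588235
2.461764705882353
[([17, 26, 15, 24, 249], array([239.3, 262.3])), ([35, 37, 10, 13, 81], array([255.7, 269.8]))]
[239.53814647 263.58941368] [238.93249066 257.12193461] [240.1223062  269.82734736]
railframe x,y mm -88.8 7.5 z 334.5 F x,y,z -0.4 0.8 0.2 t 14.0167
```

The tag is still. Its plate is centred at about y = 6.5 mm on the rail against 6 mm for the mark, and its head is where it should be (239.3, 262.3 against 239.5, 263.6 predicted). Handing in.

```bash
python3 -c "
from h import *
print(ctrl.close_job())"
```

```text
the job is handed in; nothing more can be done
None
```

I hooked the square tag on the rail about 83 mm from the brass strip and slid it along to hang within about 1 mm of the strip's centre by my measurements; it was at rest and released at about 14 s when I handed the job in, and no verdict came back.

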